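Press a sample carrier down and slide it under the leaf spring of a clip stage

ROBOT

A 6-joint arm with a two-finger parallel gripper is mounted at the origin on the work surface; the furniture and walls round the work are solid. World frame = base frame: x ahead of the robot, y to its left, z up, the work surface at z = 0. Lengths are in m, angles in rad, forces in N, time in s.
With the tool pointing down it reaches from about 0.325 to 0.875 m from the base axis. Payload 4.4 kg.
Tool frame: the origin (TCP) lies on the centre line of the jaws, within the pads' length; the fingertips stand 22 mm ahead of it and the grasp point (between the pads) lies 3 mm ahead of it (ctrl.tcp_to_tips is the distance from the TCP to the fingertips, in m); z points along the fingers, y is the line along which they close (so a half turn about z gives the same grasp; the last joint's range is limited). The gripper opens to 85 mm and grips with 20 to 120 N. Pads are 22 mm wide; open, the fingers measure 114 mm over their backs; the gripper's body (76 mm by 85 mm) begins 54 mm behind the grasp point. The pads swing forward as they close: fully open they stand 13 mm farther back than shut.
Start: joints at [1.075, 0.207, 1.542, -0, 1.393, -0.15], TCP at [0.194, 0.541, 0.253] pointing down, gripper open.
Joint ranges: [-2.73, 2.73], [-0.86, 2.22], [0.23, 2.46], [-1.11, 4.25], [0.08, 2.63], [-2.82, 2.82]. Speed limits (rad/s): [2.79, 2.79, 3.14, 3.14, 3.14, 3.14].

INTERFACE

Orientations are given as a unit quaternion [x, y, z, w].
In Python, from rig import ctrl gives the robot as it stands. The module is installed in compiled form; this text tells all that it offers.
- The arm moves only by the shell command python3 -m jog 'ROWS'. ROWS is a JSON object of lists of equal length, an entry for each row: "slide": the shift along the tool's x, y, z as a fraction of full scale, a list of three; "delta_rot": the turn, a rotation vector about the tool's x, y, z as a fraction of full scale, a list of three; "grip": the closure, from -1 (fully open) to 1 (shut). A call has 1 to 8 rows; each row shifts and turns the commanded pose from where the row before left it, along the tool's axes as they then stand; what a row does not reach is not made up. Full scale, the value 1, is 20 mm for a shift and 0.08 rad for a turn. A row lasts 1/12 s, in which the tool goes at most 41.7 mm and 7.16 degrees, less where a joint would pass 70% of its speed; a pose out of reach is approached as far as the arm can. A call with a number of a shift or a turn outside -1 to 1 is refused whole. A call with a gripper value outside its range is refused whole. The fingers move at their own pace and stop on an object; the grip force is fixed at half the most. Time passes only in rows, so rows that do not move let the fingers close. It gives the time, the measured TCP pose, the force, the opening and the grip force at its end, in the units of the state.
- ctrl.state(): the state, without advancing time (a new reading comes with each control period).
- ctrl.read_camera(name): name is "side" or "top" or "wrist"; returns a dict with "pixels" (384x512x3 uint8, blue, green, red), "fx", "fy", "cx", "cy" (pixels), "world_to_cam" (4x4, takes a point from world to camera coordinates). Camera axes: x right, y down, z forward; pixel columns grow to the right and rows downward; lengths in m; the calibration is good to about 2 mm. A picture is of the moment at which its call begins. There is no depth.
- ctrl.sign_off(): hands the job in; it is judged then, once.
Trained networks look in a picture, given as the dict that the camera call returned (one of the last four; its "shot" number tells which), for a name from the list of things; names that differ only in an ending like _2 or _b are one class to them, and where a whole thing is asked for, a point or a joint stands for the part that bears it (a point fixed in the world has none). Each returns a list of dicts, best first, with "p" (0 to 1); they miss things now and then, are a little off and sometimes report something else, mostly with a low value. They report only what shows in the picture. A call takes as long as a camera call. They do not tell look-alikes from the thing itself.
- ctrl.silhouettes(picture, thing): "mask" (384x512 bool, what is visible of it) and "location" ([column, row] in pixels, amid what is visible of it).
The state is a dict: "t": time; "joints": joint angles; "dq": joint speeds; "joint_efforts": joint torques, N m; "ee_pos": TCP position; "eef_rot": TCP orientation; "contact_force": force on the tool from outside, world axes, zero at the start; "wrist_torque": the same for the moment, N m; "grip_width": finger opening in m; "finger_force": force on a finger pad.
Only numpy, scipy, OpenCV 4.12 (cv2) and the standard library are available. Lean on these libraries where they do the work, as an engineer would, in place of code of your own. Each camera call takes 0.05 s, during which the arm holds its last target. There are 200 camera calls.

TASK

A flat sample carrier lies in the lane of the raised clip stage, on a sprung bed, short of the leaf spring. With your fingertips press the carrier down hard onto its bed and, keeping it pressed, push it along the lane so that its nose ducks under the leaf spring, until it is fully home against the end stop; then take your fingers off and leave it there, held flat by the spring. Do not pinch, lift or carry it, and leave the loose things on the stage where they are.

Things in the scene. Friction and masses are not known exactly. Their poses are not given: they have to be found in the camera images.
- stage: Fixed aluminium stage plate 244 x 204 mm, top 152 mm above the worktop, on a round column. Origin: on the worktop under it; x along the lane in the push direction (8 to 50 degrees left of straight ahead), y left, z up. The lane is on its left: centre y = 45 mm, 80 mm wide, walls 8 mm thick, tops at z = 178 mm. Loose things lie on the bare strip right of it (y below 0).
- bed (a joint): How far the lane's sprung floor is pressed down, m: 0 at rest (its top at stage z = 174 mm), 0.010 fully down on its stop (z = 164 mm). It sinks level wherever pressed, starting at about 3 N on the carrier, fully down at about 13 N, and springs back when let go. It spans stage x = -57 to 129 mm.
- leaf_lip (a point): Underside of the leaf spring's rolled lip at rest: a 5 mm round bar 60 mm wide across the lane at stage x = 95, z = 174.5 mm. The blade rises from it at 13 degrees to a bridge (x = 142 to 164 mm, top z = 208 mm). It yields only upwards: an unpressed nose strikes it and jams; pressed fully down, the bevel slips beneath, lifts it 3.5 mm (about 12 N), and it then holds the carrier down.
- end_stop (a point): Middle of the near face of the end stop that closes the lane, at stage x = 130, y = 45, z = 164 mm. When the carrier is home its nose touches this face and its origin is 55 mm before it, at stage z = 164 mm.
- carrier: Loose flat plastic plate 110 (x) x 76 (y) x 14 mm, about 0.25 kg, with 2 mm play to each lane wall. Origin: centre of its underside; x points to the nose, along the lane. The nose (x = 55 mm) is steep for the lower 8 mm (leaning forward 12 degrees), bevelled at 30 degrees from level above. At the start it rests on the bed, nose 8 to 36 mm short of the lip.
- deck (a point): Middle of the bare deck on the carrier's tail, where fingertips press: top face, 14 mm above the underside, at carrier x = -33.5 mm. The deck runs 43 mm along the lane, 21.5 mm either way from here, up to the upright back of a cross rib in the middle (8 mm thick, 34 mm wide, 8.5 mm above the deck) for pushing against.
- vial_tall: Bystander: loose glass vial with screw cap, 28 mm wide, 60 mm tall, standing on the bare strip of the stage. Origin: centre of its underside.
- boat: Bystander: loose square plastic weighing boat, 62 x 62 x 16 mm, on the bare strip of the stage. Origin: centre of its underside.
- timer: Bystander: loose kitchen timer lying on its back, 62 x 66 x 20 mm, on the bare strip of the stage. Origin: centre of its underside.
There are look-alikes about, which are no part of the job. Of the things shaped like the carrier, the grey one is meant.

How it is judged:
By the outcome, as a careful person would: the job done as asked, in the order asked, and still so for the second after the job is handed in, with the robot touching nothing.
It also fails if it takes over 38 s, if anything falls off the work surface, if the arm or the gripper's body presses on something with over 40 N, if the wrist force passes 120 N, or if a joint passes its speed limit or range.

## Working session

There is one attempt and no reset: what is moved stays moved. The work goes in short steps, Python scripts to look and compute and a shell command to move; the robot and the scene stay as the last step left them, time stands still between calls to the robot, and variables do not carry over. Pictures are saved under pics/ and viewed, at most 10 in all, crops included, and the job is handed in when it is done.

```bash
mkdir -p pics; python3 - <<'E'
from rig import ctrl
import cv2,numpy as np
s=ctrl.state();print({k:np.round(v,3).tolist() for k,v in s.items()},ctrl.tcp_to_tips)
ims=[]
for n in("top","side"):
    p=ctrl.read_camera(n);ims.append(p["pixels"])
    print(n,p["fx"],p["cx"],p["cy"],np.round(p["world_to_cam"],4).tolist())
    for th in("carrier","stage","boat","timer","vial_tall"):
        for r in ctrl.silhouettes(p,th)[:3]:
            print(th,round(r["p"],2),np.round(r["location"],1),r["mask"].sum())
    cv2.imwrite(f"pics/{n}0.png",p["pixels"])
E
```

```text
{'t': 0.0, 'joints': [1.076, 0.207, 1.543, -0.0, 1.394, -0.151], 'dq': [0.001, 0.002, -0.0, -0.001, -0.001, -0.0], 'joint_efforts': [0.003, -38.304, -29.16, -0.0, 0.011, 0.0], 'ee_pos': [0.194, 0.541, 0.252], 'eef_rot': [0.172, 0.985, -0.001, -0.0], 'contact_force': [0.087, -0.369, 0.46], 'wrist_torque': [0.03, -0.006, -0.012], 'finger_force': 0.0, 'grip_width': 0.085} 0.022
top 414.3131477389012 248.6920383277195 187.39796843237193 [[-0.0096, -0.9994, -0.0334, 0.3077], [-0.9942, 0.0131, -0.1069, 0.4112], [0.1073, 0.0322, -0.9937, 0.9371], [0.0, 0.0, 0.0, 1.0]]
carrier 0.84 [202.7 253.2] 1487
carrier 0.79 [255.2 181.4] 2219
stage 0.74 [251.7 160.6] 7424
boat 0.78 [267.1 136.3] 945
timer 0.86 [230.8 129.3] 942
vial_tall 0.77 [308.5 148.5] 201
side 401.7460859733122 261.67447643462407 191.96191677453507 [[0.9438, -0.3305, 0.0006, -0.274], [-0.1935, -0.554, -0.8097, 0.3628], [0.268, 0.7641, -0.5868, 0.6395], [0.0, 0.0, 0.0, 1.0]]
carrier 0.6 [195.  224.7] 984
stage 0.57 [282.8 206.2] 6000
boat 0.71 [309.6 185.5] 492
timer 0.69 [311.8 165.8] 536
vial_tall 0.63 [322.2 206.8] 391
```

View pics/top0.png

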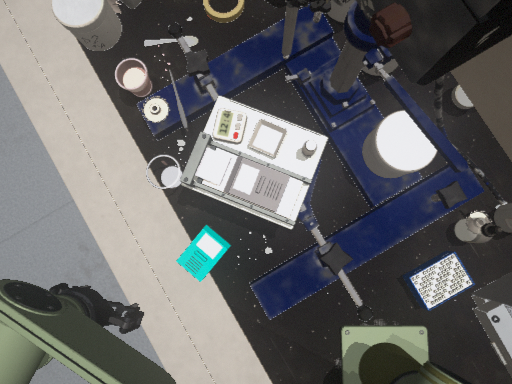

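View pics/side0.png

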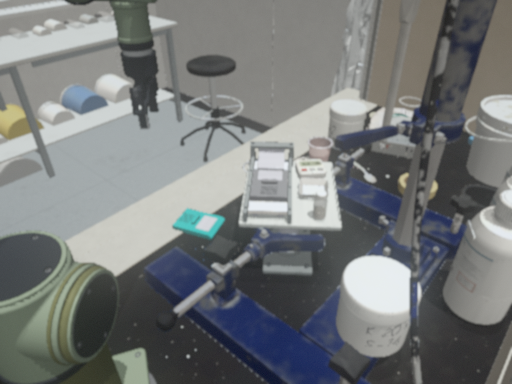

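```bash
python3 - <<'E'
import cv2
a=cv2.imread("pics/top0.png")[85:240,165:345]
cv2.imwrite("pics/crop0.png",cv2.resize(a,None,fx=4.4,fy=3.85*1.14286 if 0 else 4.4*0.87,interpolation=cv2.INTER_CUBIC)) if 0 else cv2.imwrite("pics/crop0.png",cv2.resize(a,None,fx=3.8,fy=3.8,interpolation=cv2.INTER_CUBIC))
E
```

```text
(no output)
```

View pics/crop0.png

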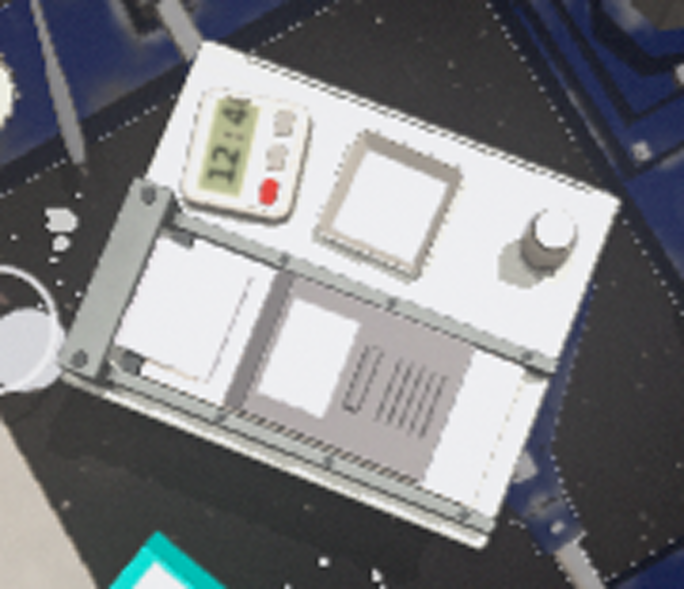

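```bash
cat > h.py <<'E'
import numpy as np
from scipy.optimize import least_squares
def proj(p,P):
    c=np.c_[P,np.ones(len(P))]@np.array(p["world_to_cam"]).T
    return np.c_[p["fx"]*c[:,0]/c[:,2]+p["cx"],p["fy"]*c[:,1]/c[:,2]+p["cy"]]
def st2w(q,S):
    S=np.atleast_2d(np.array(S,float));c,s=np.cos(q[2]),np.sin(q[2])
    return np.c_[q[0]+c*S[:,0]-s*S[:,1],q[1]+s*S[:,0]+c*S[:,1],S[:,2]]
def unproj(p,uv,z):
    T=np.array(p["world_to_cam"]);R=T[:3,:3];o=-R.T@T[:3,3]
    d=R.T@[(uv[0]-p["cx"])/p["fx"],(uv[1]-p["cy"])/p["fy"],1]
    return o+d*(z-o[2])/d[2]
def w2st(q,P):
    c,s=np.cos(q[2]),np.sin(q[2]);d=np.array(P[:2])-q[:2]
    return np.array([c*d[0]+s*d[1],-s*d[0]+c*d[1]])
E
python3 - <<'E'
from h import *
from rig import ctrl
p=ctrl.read_camera("top")
cr=lambda u,v:np.array([(u+.5)/3.8+165-.5,(v+.5)/3.8+85-.5])
S=[[.122,-.102,.152],[-.122,-.102,.152],[-.122,.102,.152],[-.0,0,0]][:3]
# wall-top outer ends near and bridge corners
uv=np.array([cr(204,42),cr(620,200),cr(483,547)])
f=lambda q:(proj(p,st2w(q,S))-uv).ravel()
r=least_squares(f,[.5,.1,1.1]);q=r.x
print("stage",q,np.degrees(q[2]),"res",np.round(r.fun,2))
for n,u in dict(tailR=(472,350),tailL=(425,483)).items():print(n,w2st(q,unproj(p,cr(*u),.188)))
for n,u in dict(noseR=(275,270),noseL=(230,405)).items():print(n,w2st(q,unproj(p,cr(*u),.182)))
for n,u in dict(ribR=(382,347),ribL=(347,410)).items():print(n,w2st(q,unproj(p,cr(*u),.188)))
for n,u in dict(wallRnear=(553,368),wallLnear=(490,528)).items():print(n,w2st(q,unproj(p,cr(*u),.178)))
print("bridge",[w2st(q,unproj(p,cr(*u),.208)) for u in((140,180),(62,365),(178,195),(98,380))])
s=ctrl.state();print(s['ee_pos'])
np.save("q.npy",q)
E
```

```text
stage [0.45512812 0.28755672 1.18077937] 67.65367462432847 res [-0.61 -0.97  0.38 -0.63  0.2   1.48]
tailR [-0.07710332  0.00952429]
tailL [-0.07958878  0.0814254 ]
noseR [0.03268465 0.00703917]
noseL [0.02791934 0.08077299]
ribR [-0.03391847  0.02491004]
ribL [-0.02924591  0.06151275]
wallRnear [-0.1192286   0.00149809]
wallLnear [-0.11879256  0.08996143]
bridge [array([ 0.11037448, -0.00689852]), array([0.11074168, 0.09468713]), array([ 0.08945111, -0.00676658]), array([0.09098274, 0.09499953])]
[0.19437007 0.54118215 0.25332573]
```

```bash
cat >> h.py <<'E'
from scipy.spatial.transform import Rotation as R
def where(s,q,tgt=None):
    "TIP position in stage frame (mm), tilt/yaw error, and tool-axis shift (mm) to tip target"
    Rt=R.from_quat(s["eef_rot"]);tip=np.array(s["ee_pos"])+Rt.apply([0,0,.022])
    print("t",round(s["t"],2),"tip stage mm",np.round(np.r_[w2st(q,tip),tip[2]]*1e3,1),"F stage",np.round(R.from_euler("z",-q[2]).apply(s["contact_force"]),1),"w",round(s["grip_width"],3))
    M=np.array([[0,-1,0],[-1,0,0],[0,0,-1.]]) # tool x=-stage y, tool y=-stage x
    G=R.from_matrix(R.from_euler("z",q[2]).as_matrix()@M)
    print("turn (rad, tool)",np.round((Rt.inv()*G).as_rotvec(),4))
    if tgt is not None: print("slide mm tool now",np.round(Rt.inv().apply(st2w(q,tgt)[0]-tip)*1e3,1))
E
python3 - <<'E'
from h import *
from rig import ctrl
q=np.load("q.npy");c,s=np.cos(q[2]),np.sin(q[2]);q[:2]-=.0526*np.array([c,s]);np.save("q.npy",q)
M=np.array([[0,-1,0],[-1,0,0],[0,0,-1.]]);print(q,np.linalg.det(M))
where(ctrl.state(),q,[.002,.045,.230])
E
```

```text
[0.43512939 0.23890684 1.18077937] 1.0
t 0.65 tip stage mm [188.  337.6 231.3] F stage [-0.5 -0.2  0.2] w 0.086
turn (rad, tool) [-0.0000e+00  1.0000e-04 -3.0964e+00]
slide mm tool now [-283.9 -199.1    1.3]
```

```bash
sed -i 's/^    M=.*/    M=np.diag([1,-1,-1.]) # tool x=stage x, tool y=-stage y/' h.py
A='[-0.887,-0.622,0]'
python3 -m jog '{"slide":[[-0.887,-0.622,0],[-0.887,-0.622,0],[-0.887,-0.622,0],[-0.887,-0.622,0],[-0.887,-0.622,0],[-0.887,-0.622,0],[-0.887,-0.622,0],[-0.887,-0.622,0]],"delta_rot":[[0,0,0],[0,0,0],[0,0,0],[0,0,0],[0,0,0],[0,0,0],[0,0,0],[0,0,0]],"grip":[1,1,1,1,1,1,1,1]}'
python3 -m jog '{"slide":[[-0.887,-0.622,0],[-0.887,-0.622,0],[-0.887,-0.622,0],[-0.887,-0.622,0],[-0.887,-0.622,0],[-0.887,-0.622,0],[-0.887,-0.622,0],[-0.887,-0.622,0]],"delta_rot":[[0,0,0],[0,0,0],[0,0,0],[0,0,0],[0,0,0],[0,0,0],[0,0,0],[0,0,0]],"grip":[1,1,1,1,1,1,1,1]}'
python3 -m jog '{"slide":[[0,0,0],[0,0,0],[0,0,0],[0,0,0],[0,0,0],[0,0,0],[0,0,0],[0,0,0]],"delta_rot":[[0,0,1],[0,0,1],[0,0,1],[0,0,1],[0,0,1],[0,0,1],[0,0,1],[0,0,1]],"grip":[1,1,1,1,1,1,1,1]}'
python3 -m jog '{"slide":[[0,0,0],[0,0,0],[0,0,0],[0,0,0],[0,0,0],[0,0,0],[0,0,0],[0,0,0]],"delta_rot":[[0,0,1],[0,0,1],[0,0,1],[0,0,1],[0,0,1],[0,0,1],[0,0,1],[0,0,1]],"grip":[1,1,1,1,1,1,1,1]}'
python3 - <<'E'
from h import *
from rig import ctrl
where(ctrl.state(),np.load("q.npy"),[.002,.045,.230])
E
```

```text
t: 1.32
ee_pos: [0.2948, 0.3986, 0.2534]
eef_rot: [0.171, 0.985, 0.0, 0.0]
contact_force: [-0.2, -0.6, 0.4]
grip_width: -0.0
finger_force: 0.0
t: 1.98
ee_pos: [0.3948, 0.257, 0.2535]
eef_rot: [0.172, 0.985, 0.0, 0.0]
contact_force: [-0.2, 0.4, -0.2]
grip_width: 0.0001
finger_force: 0.0
t: 2.65
ee_pos: [0.3943, 0.2579, 0.2534]
eef_rot: [0.474, 0.88, 0.0, 0.0]
contact_force: [0.6, 0.3, 0.7]
grip_width: 0.0
finger_force: 0.0
t: 3.32
ee_pos: [0.3942, 0.2579, 0.2534]
eef_rot: [0.727, 0.686, 0.0, 0.0]
contact_force: [-0.7, -0.1, -0.3]
grip_width: -0.0
finger_force: 0.0
t 3.32 tip stage mm [  2.   45.  231.4] F stage [-0.3  0.6 -0.3] w -0.0
turn (rad, tool) [ 3.000e-04 -1.000e-04  3.321e-01]
slide mm tool now [-0.   0.   1.4]
```

```bash
python3 -m jog '{"slide":[[0,0,0],[0,0,0],[0,0,0],[0,0,0.4],[0,0,0.5],[0,0,0.4],[0,0,0],[0,0,0]],"delta_rot":[[0,0,1],[0,0,1],[0,0,1],[0,0,1],[0,0,0.15],[0,0,0],[0,0,0],[0,0,0]],"grip":[1,1,1,1,1,1,1,1]}'
python3 - <<'E'
from h import *
from rig import ctrl
import cv2
q=np.load("q.npy");where(ctrl.state(),q,[.002,.045,.188])
ims=[]
for n in("top","wrist","side"):
    p=ctrl.read_camera(n);im=p["pixels"].copy()
    P=st2w(q,[[x,y,z] for x,y,z in[(-.026,.007,.188),(-.026,.083,.188),(.017,.028,.1965),(.017,.062,.1965),(.095,.015,.1745),(.095,.075,.1745)]])
    uv=proj(p,P);print(n,np.round(uv).tolist())
    c=np.clip(uv.mean(0),[90,70],[421,313]).astype(int)
    if n=="wrist": crop=cv2.resize(im,(480,360))
    else:crop=cv2.resize(im[c[1]-60:c[1]+60,c[0]-80:c[0]+80],(480,360),interpolation=cv2.INTER_CUBIC)
    k=(lambda a:tuple(int(v) for v in (a*[480/512,360/384]))) if n=="wrist" else (lambda a:tuple(int(v) for v in ((a-(c-[80,60]))*3)))
    for a in uv: cv2.circle(crop,k(a),3,(0,0,255),1)
    ims.append(cv2.resize(crop,(400,300)))
cv2.imwrite("pics/n1.png",np.vstack([np.hstack(ims[:2]),np.hstack([ims[2],ims[2]*0])]))
E
```

```text
t: 3.98
ee_pos: [0.3936, 0.2576, 0.2263]
eef_rot: [0.829, 0.559, -0.001, -0.0]
contact_force: [-0.0, 0.8, 0.4]
grip_width: -0.0001
finger_force: 0.0
t 3.98 tip stage mm [  1.5  45.6 204.3] F stage [0.8 0.4 0.4] w -0.0
turn (rad, tool) [-0.0016  0.0016  0.0052]
slide mm tool now [ 0.6  0.6 16.3]
top [[290.0, 176.0], [276.0, 212.0], [265.0, 177.0], [259.0, 194.0], [231.0, 158.0], [220.0, 186.0]]
wrist [[325.0, 289.0], [186.0, 288.0], [291.0, 221.0], [221.0, 221.0], [320.0, 51.0], [194.0, 51.0]]
side [[286.0, 196.0], [249.0, 195.0], [276.0, 181.0], [260.0, 180.0], [283.0, 169.0], [256.0, 169.0]]
```

View pics/n1.png

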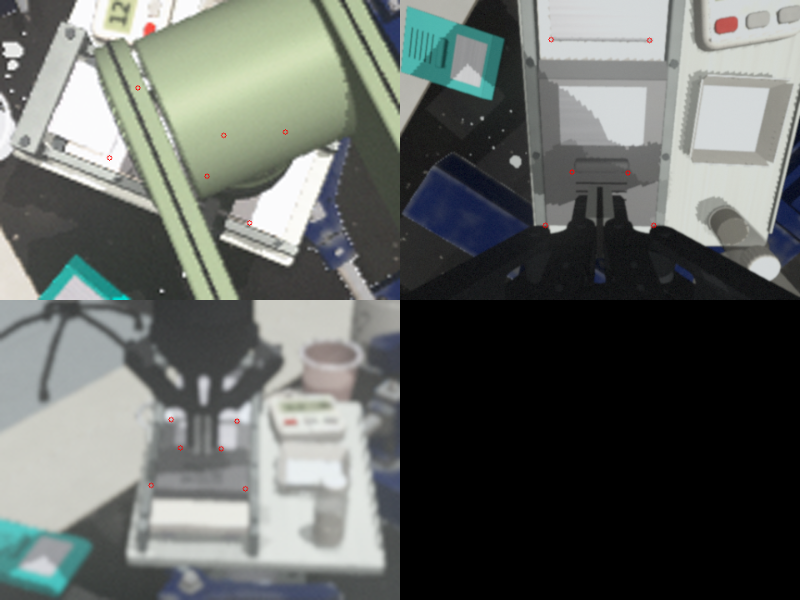

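```bash
python3 -m jog '{"slide":[[0,0,0.35],[0,0,0.3],[0,0,0.1],[0,0,0.1],[0,0,0.1],[0,0,0.1],[0,0,0.1],[0,0,0]],"delta_rot":[[0,0,0],[0,0,0],[0,0,0],[0,0,0],[0,0,0],[0,0,0],[0,0,0],[0,0,0]],"grip":[1,1,1,1,1,1,1,1]}'
python3 - <<'E'
from h import *
from rig import ctrl
where(ctrl.state(),np.load("q.npy"),[.002,.045,.178])
E
```

```text
t: 4.8
ee_pos: [0.3949, 0.2581, 0.2053]
eef_rot: [0.83, 0.558, 0.001, 0.0]
contact_force: [-2.0, -0.2, 6.9]
grip_width: -0.0002
finger_force: 3.7
t 4.8 tip stage mm [  2.5  44.5 183.3] F stage [-1.   1.8  6.9] w -0.0
turn (rad, tool) [ 0.0013 -0.0011  0.0041]
slide mm tool now [-0.5 -0.5  5.3]
```

```bash
python3 -m jog '{"slide":[[0,0,0.1],[0,0,0.1],[0,0,0.1],[0,0,0.05],[0,0,0]],"delta_rot":[[0,0,0],[0,0,0],[0,0,0],[0,0,0],[0,0,0]],"grip":[1,1,1,1,1]}'
python3 - <<'E'
from h import *
from rig import ctrl
where(ctrl.state(),np.load("q.npy"),[.002,.045,.178])
E
```

```text
t: 5.22
ee_pos: [0.3955, 0.2586, 0.2001]
eef_rot: [0.83, 0.558, 0.002, 0.0]
contact_force: [-2.3, -1.9, 12.0]
grip_width: -0.0001
finger_force: 6.2
t 5.22 tip stage mm [  3.2  44.  178.1] F stage [-2.7  1.4 12. ] w -0.0
turn (rad, tool) [ 0.0026 -0.0029  0.0042]
slide mm tool now [-1.2 -1.   0. ]
```

```bash
python3 -m jog '{"slide":[[0,0,0.05],[0,0,0.05],[0,0,0]],"delta_rot":[[0,0,0],[0,0,0],[0,0,0]],"grip":[1,1,1]}'
python3 -m jog '{"slide":[[0,0,0.05],[0,0,0]],"delta_rot":[[0,0,0],[0,0,0]],"grip":[1,1]}'
python3 - <<'E'
from h import *
from rig import ctrl
where(ctrl.state(),np.load("q.npy"),[.002,.045,.178])
E
```

```text
t: 5.47
ee_pos: [0.396, 0.2591, 0.1999]
eef_rot: [0.83, 0.558, 0.003, 0.0]
contact_force: [-6.9, -2.3, 21.0]
grip_width: 0.0001
finger_force: 10.5
t: 5.63
ee_pos: [0.396, 0.2591, 0.1999]
eef_rot: [0.83, 0.558, 0.003, 0.0]
contact_force: [-8.5, -2.7, 26.4]
grip_width: -0.0001
finger_force: 13.1
t 5.63 tip stage mm [  3.9  43.8 177.9] F stage [-5.7  6.8 26.4] w -0.0
turn (rad, tool) [ 0.0034 -0.0044  0.0043]
slide mm tool now [-1.9 -1.2 -0.2]
```

```bash
python3 -m jog '{"slide":[[0.1,0,0.02],[0.1,0,0],[0.1,0,0],[0.1,0,0],[0.1,0,0],[0.1,0,0],[0,0,0]],"delta_rot":[[0,0,0],[0,0,0],[0,0,0],[0,0,0],[0,0,0],[0,0,0],[0,0,0]],"grip":[1,1,1,1,1,1,1]}'
python3 - <<'E'
from h import *
from rig import ctrl
import cv2
q=np.load("q.npy");where(ctrl.state(),q,[.049,.045,.178])
cv2.imwrite("pics/w2.png",ctrl.read_camera("wrist")["pixels"])
E
```

```text
t: 6.22
ee_pos: [0.4007, 0.2704, 0.1999]
eef_rot: [0.829, 0.559, 0.003, 0.0]
contact_force: [-9.0, -2.3, 27.7]
grip_width: 0.0002
finger_force: 13.6
t 6.22 tip stage mm [ 16.2  43.7 177.9] F stage [-5.5  7.4 27.7] w 0.0
turn (rad, tool) [ 0.0038 -0.0047  0.0044]
slide mm tool now [32.8 -1.1  0. ]
```

View pics/w2.png

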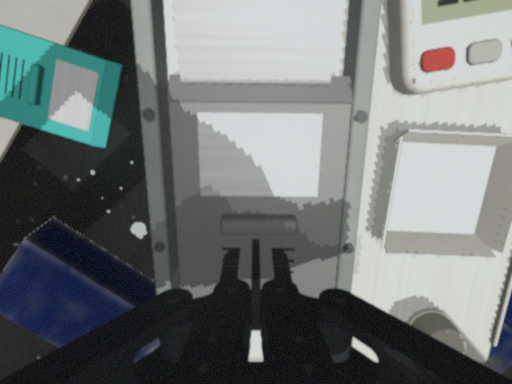

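```bash
python3 -m jog '{"slide":[[0.1,-0.02,0.02],[0.1,-0.02,0],[0.1,-0.02,0],[0.1,0,0],[0.1,0,0],[0.1,0,0],[0.1,0,0],[0,0,0]],"delta_rot":[[0,0,0],[0,0,0],[0,0,0],[0,0,0],[0,0,0],[0,0,0],[0,0,0],[0,0,0]],"grip":[1,1,1,1,1,1,1,1]}'
python3 - <<'E'
from h import *
from rig import ctrl
import cv2
q=np.load("q.npy");where(ctrl.state(),q,[.049,.045,.178])
cv2.imwrite("pics/w3.png",ctrl.read_camera("wrist")["pixels"])
E
```

```text
t: 6.93
ee_pos: [0.4049, 0.2793, 0.1998]
eef_rot: [0.829, 0.559, -0.0, 0.005]
contact_force: [-11.6, -18.4, 34.2]
grip_width: 0.0002
finger_force: 20.5
t 6.93 tip stage mm [ 25.7  43.2 177.8] F stage [-21.4   3.7  34.2] w 0.0
turn (rad, tool) [0.007  0.0059 0.0049]
slide mm tool now [23.3 -1.7 -0.3]
```

View pics/w3.png

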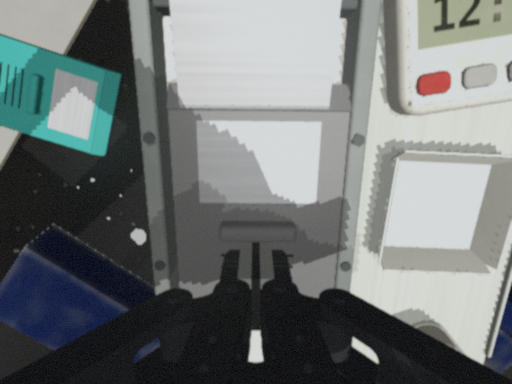

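```bash
python3 -m jog '{"slide":[[0.1,0,0],[0.1,0,0],[0.1,0,0],[0.1,0,0],[0,0,0]],"delta_rot":[[0,0,0],[0,0,0],[0,0,0],[0,0,0],[0,0,0]],"grip":[1,1,1,1,1]}'
python3 - <<'E'
from h import *
from rig import ctrl
where(ctrl.state(),np.load("q.npy"),[.049,.045,.178])
E
```

```text
t: 7.4
ee_pos: [0.409, 0.2894, 0.1999]
eef_rot: [0.829, 0.558, 0.003, 0.003]
contact_force: [-6.1, -9.0, 27.0]
grip_width: -0.0001
finger_force: 17.5
t 7.4 tip stage mm [ 36.8  43.2 177.9] F stage [-10.6   2.2  27. ] w -0.0
turn (rad, tool) [ 0.0076 -0.002   0.0044]
slide mm tool now [12.2 -1.8 -0.1]
```

```bash
python3 -m jog '{"slide":[[0.1,0,0],[0.1,0,0],[0.1,0,0],[0.1,0,0],[0.1,0,0],[0,0,0]],"delta_rot":[[0,0,0],[0,0,0],[0,0,0],[0,0,0],[0,0,0],[0,0,0]],"grip":[1,1,1,1,1,1]}'
python3 - <<'E'
from h import *
from rig import ctrl
where(ctrl.state(),np.load("q.npy"),[.052,.045,.178])
E
```

```text
t: 7.9
ee_pos: [0.4129, 0.2988, 0.1998]
eef_rot: [0.829, 0.559, 0.003, 0.003]
contact_force: [-5.5, -8.6, 27.1]
grip_width: 0.0001
finger_force: 16.9
t 7.9 tip stage mm [ 47.   43.1 177.8] F stage [-10.    1.8  27.1] w 0.0
turn (rad, tool) [ 0.0079 -0.0025  0.0044]
slide mm tool now [ 5.  -1.8 -0.2]
```

```bash
python3 -m jog '{"slide":[[0.1,0,0],[0.1,0,0],[0.1,0,0],[0.1,0,0],[0,0,0]],"delta_rot":[[0,0,0],[0,0,0],[0,0,0],[0,0,0],[0,0,0]],"grip":[1,1,1,1,1]}'
python3 - <<'E'
from h import *
from rig import ctrl
import cv2
where(ctrl.state(),np.load("q.npy"),[.052,.045,.178])
cv2.imwrite("pics/w4.png",ctrl.read_camera("wrist")["pixels"])
E
```

```text
t: 8.32
ee_pos: [0.4155, 0.3049, 0.1998]
eef_rot: [0.829, 0.559, 0.002, 0.004]
contact_force: [-6.6, -11.9, 28.6]
grip_width: -0.0003
finger_force: 18.2
t 8.32 tip stage mm [ 53.5  43.1 177.8] F stage [-13.5   1.6  28.6] w -0.0
turn (rad, tool) [0.0078 0.0012 0.0046]
slide mm tool now [-1.5 -1.9 -0.2]
```

View pics/w4.png

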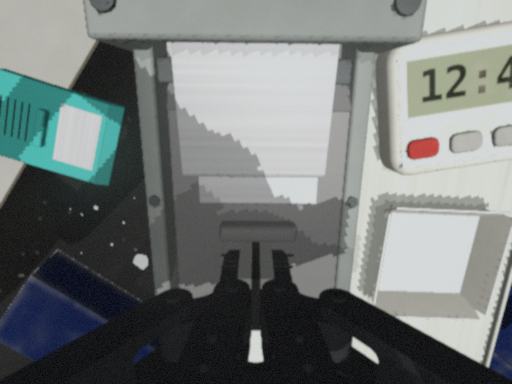

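```bash
python3 -m jog '{"slide":[[0.1,0,0],[0.1,0,0],[0,0,0]],"delta_rot":[[0,0,0],[0,0,0],[0,0,0]],"grip":[1,1,1]}'
python3 - <<'E'
from h import *
from rig import ctrl
where(ctrl.state(),np.load("q.npy"),[.052,.045,.178])
E
```

```text
t: 8.62
ee_pos: [0.4156, 0.3052, 0.1997]
eef_rot: [0.829, 0.559, -0.002, 0.006]
contact_force: [-12.0, -23.3, 36.0]
grip_width: 0.0001
finger_force: 22.4
t 8.62 tip stage mm [ 53.6  43.1 177.7] F stage [-26.1   2.2  36. ] w 0.0
turn (rad, tool) [0.007  0.0107 0.0048]
slide mm tool now [-1.6 -1.9 -0.3]
```

```bash
python3 -m jog '{"slide":[[-0.1,0,0],[-0.03,0,-0.1],[-0.03,0,-0.1],[-0.03,0,-0.1],[-0.02,0,-0.1],[0,0,0]],"delta_rot":[[0,0,0],[0,0,0],[0,0,0],[0,0,0],[0,0,0],[0,0,0]],"grip":[1,1,1,1,1,1]}'
python3 - <<'E'
from h import *
from rig import ctrl
where(ctrl.state(),np.load("q.npy"),[.052,.045,.178])
E
```

```text
t: 9.12
ee_pos: [0.4125, 0.306, 0.2014]
eef_rot: [0.83, 0.558, -0.0, 0.0]
contact_force: [-1.2, -2.4, 1.0]
grip_width: 0.0001
finger_force: 1.2
t 9.12 tip stage mm [ 53.4  46.5 179.4] F stage [-2.7  0.2  1. ] w 0.0
turn (rad, tool) [-0.0001  0.0008  0.0039]
slide mm tool now [-1.4  1.5  1.4]
```

Clear now; raise well up and check.

```bash
python3 -m jog '{"slide":[[-0.1,0,-0.1],[0,0,-0.5],[0,0,-1],[0,0,-1],[0,0,-1],[0,0,-0.5],[0,0,0]],"delta_rot":[[0,0,0],[0,0,0],[0,0,0],[0,0,0],[0,0,0],[0,0,0],[0,0,0]],"grip":[1,1,1,1,1,1,1]}'
python3 - <<'E'
from h import *
from rig import ctrl
import cv2
q=np.load("q.npy");where(ctrl.state(),q)
p=ctrl.read_camera("wrist");im=p["pixels"].copy()
for z in(.164,): 
  uv=proj(p,st2w(q,[(.02,.007,z+.014),(.02,.083,z+.014),(.063,.028,z+.0225),(.063,.062,z+.0225)]))
  for a in uv: cv2.circle(im,tuple(int(round(v)) for v in a),3,(0,0,255),1)
s=ctrl.read_camera("side")["pixels"][125:245,215:375]
cv2.imwrite("pics/w5.png",np.hstack([cv2.resize(im,(400,300)),cv2.resize(s,(400,300),interpolation=cv2.INTER_CUBIC)]))
E
```

```text
t: 9.7
ee_pos: [0.4135, 0.3057, 0.2871]
eef_rot: [0.829, 0.559, 0.004, 0.0]
contact_force: [0.6, 0.6, 0.1]
grip_width: 0.0
finger_force: 0.0
t 9.7 tip stage mm [ 53.7  45.3 265.1] F stage [ 0.8 -0.3  0.1] w 0.0
turn (rad, tool) [ 0.0044 -0.0057  0.0045]
```

View pics/w5.png

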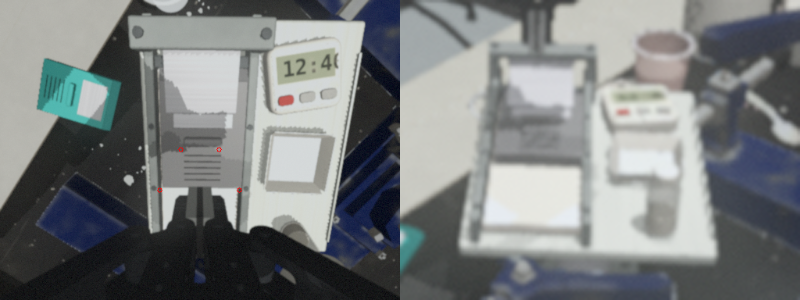

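```bash
python3 -c "
from rig import ctrl
print(ctrl.sign_off())"
```

```text
the job is handed in; nothing more can be done
None
```

The grey carrier was pressed down onto its bed, pushed under the leaf spring until it stopped firmly against the end stop, and left there. The last pictures show it within about 2 mm of home with the fingers clear and the loose things where they were; the job was handed in at about 10 s.

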